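Drag a dropped stage plate out from under a bench riser with a flat probe

TASK

The microscope's black glass stage plate has slid under the clear riser, up against its back wall. Pick up the blue-handled flat probe, press its rubber tip lightly on top of the plate and drag the plate out until all of it is clear of the riser's front, then lay the probe down flat on the bench, clear of the plate and the riser. Only the probe may touch the plate; go gently, because the glass cracks under hard pressure, keep the plate flat, do not push on the riser and leave everything else where it stands.

Things in the scene. Friction and masses are not known exactly. Their poses are not given: they have to be found in the camera images.
- riser: Fixed clear acrylic bench riser, 140 mm deep (x), 320 wide (y), 46 high: 6 mm top, side walls and back wall; 40 mm clear height and 308 mm clear width below. Origin on the bench under its middle; x points from the open front (-70 mm) to the inner face of the closed back (+64 mm). The front faces the robot's right (10 degrees). A box and bottles stand on its rear half, up to 75 mm above its top.
- riser_front (a point): Middle of the riser's open front, at bench height; same axes as the riser (x points inward, z up). The only way in.
- plate: Loose black glass disc, 80 mm diameter, 6 mm thick, 80 to 130 g, no hole or rim. Origin in the middle of its underside. It lies flat, 1 to 3 mm from the riser's back wall, so nothing fits behind it: drag it by pressing on its top. Friction: glass on bench about 0.45, rubber on glass about 1.1. Press with 4 to 8 N while dragging: under 3 N the tip slips off, over 12 N the glass cracks.
- probe_grip (a point): Middle of the flat probe's blue block handle (loose, 150 g): 44 mm long (probe's x), 26 mm wide (y), 8 to 60 mm above the bench as it lies; this point at 36 mm. The probe's x points from handle to tip. Grip it fore and aft (fingers closing along x, over the strip that is 4 to 8 mm up) with 40 N or more: gripped across, it turns in the hand. Heel plate below: 60 x 40 x 8 mm.
- probe_tip (a point): Centre of the probe's red-brown rubber tip, a roll of 12 mm diameter across the end of the 22 mm wide steel strip, 24 mm long, good at any pitch. 165 mm ahead of probe_grip along the probe's x and 30 mm below it; 6 mm above the bench as it lies. Held 5 to 8 degrees nose-down the heel stays off the bench while the tip is on the plate, and the strip still fits under the riser.
- slide_box: Loose wooden slide box, 75 x 100 x 34 mm, on the riser; bystander. Origin under its centre.
- stain_a: Loose amber bottle, 36 mm diameter, 75 mm tall, on the riser; bystander. Origin under its centre.
- stain_b: Loose amber bottle, 36 mm diameter, 75 mm tall, on the riser; bystander. Origin under its centre.
- jar: Loose glass jar, 48 mm diameter, 55 mm tall, on the riser; bystander. Origin under its centre.
- petri: Loose closed petri dish, 60 mm diameter, 15 mm tall, beside the riser's end nearer the robot; bystander. Origin under its centre.
- eyepiece: Loose black eyepiece, 38 mm diameter, 46 mm tall, beside the riser's end farther from the robot; bystander. Origin under its centre.
- forceps: Loose steel forceps, about 125 mm long, 8 mm high, lying on the paper towel at the robot's right; bystander.
- scalpel: Loose steel scalpel handle, about 130 mm long, 5 mm high, lying on the paper towel at the robot's right; bystander.
Mind the look-alikes: they are no part of the job. What is shaped like the part that bears probe_grip but pink or yellow is not meant.

How it is judged:
On the way, in this order (a step that is already met when the one before it is completed fails the run):
1. the probe's tip is on the plate while it is still under the riser (contact force between probe and plate above 0.5 N and x of plate in the frame of riser above -0.03 m), for 0.1 s.
2. the whole plate is out past the riser's front edge (x of plate in the frame of riser below -0.112 m), for 0.1 s.
At the end, for the whole second after the job is handed in: The plate lies flat on the bench at rest, wholly clear of the riser (centre over 112 mm in front of the riser's middle); the probe lies flat on the bench, released and at rest, heel and tip down within 4 mm, level within 0.08 rad, its tip out from under the riser and not touching the plate (x of plate in the frame of riser below -0.112 m and height (world z) of plate below 0.004 m and angle between plate's own z axis and vertical below 0.05 rad and linear speed of each of plate, probe below 0.01 m/s and height (world z) of probe_grip below 0.04 m and height (world z) of probe_tip below 0.01 m and angle between probe_grip's own z axis and vertical below 0.08 rad and contact force between probe and plate below 0.05 N and x of probe_tip in the frame of riser below -0.075 m).
It fails at once if the probe presses or strikes the glass plate with more than 12 N (contact force between probe and plate above 12 N).
It fails at once if the probe, fingers or arm push on the riser with more than 12 N (contact force between any of probe, the fingers, the arm and riser above 12 N).
It fails at once if the plate is touched by the gripper or the arm (contact force between any of the fingers, the arm and plate above 0.5 N).
It fails at once if the plate is tipped up (angle between plate's own z axis and vertical above 0.3 rad).
It fails at once if a bystander is moved by more than 15 mm (distance of any of slide_box, stain_a, stain_b, jar, petri, eyepiece, forceps, scalpel from where it was at the start of the episode above 0.015 m).
It also fails if it takes over 66 s, if anything falls off the work surface, if the arm or the gripper's body presses on something with over 40 N, if the wrist force passes 120 N, or if a joint passes its speed limit or range.

ROBOT

A 6-joint arm with a two-finger parallel gripper is mounted at the origin on the work surface. World frame = base frame: x ahead of the robot, y to its left, z up, the work surface at z = 0. Lengths are in m, angles in rad, forces in N, time in s.
With the tool pointing down it reaches from about 0.35 to 0.975 m from the base axis. Payload 7.1 kg.
Tool frame: the origin (TCP) lies at the centre of the arm's flange, where the gripper is bolted on; the fingertips stand 182 mm ahead of it and the grasp point (between the pads) lies 163 mm ahead of it; z points along the fingers, y is the line along which they close (so a half turn about z gives the same grasp; the last joint's range is limited). The gripper opens to 88 mm and grips with 3 to 60 N. Pads are 20 mm wide; open, the fingers measure 115 mm over their backs; the gripper's body (75 mm by 178 mm) begins 61 mm behind the grasp point.
Start: joints at [-1.226, 0.423, 1.63, -0, 1.089, -0.019], TCP at [0.222, -0.584, 0.405] pointing down, gripper open.
Joint ranges: [-3, 3], [-0.9, 2.11], [0.09, 2.58], [-1.31, 4.45], [0.11, 2.69], [-2.54, 2.54]. Speed limits (rad/s): [2.39, 2.39, 3.01, 3.14, 3.14, 3.14].

INTERFACE

Orientations are given as [roll, pitch, yaw] about the fixed x, y, z axes, in that order (R = Rz(yaw) Ry(pitch) Rx(roll)).
In Python, from workcell import r, cams gives the robot as it stands.
- The arm moves only by the shell command python3 -m pendant 'ROWS' [FORCE]. ROWS is JSON, a list of rows, each a list of 7 numbers: the shift along the tool's x, y, z each as a share of 30 mm, from -1 to 1, then the turn, a rotation vector about the tool's x, y, z each as a share of 0.08 rad, from -1 to 1, then the closure, from -1 (fully open) to 1 (shut). A call has 1 to 20 rows; each row shifts and turns the commanded pose from where the row before left it, along the tool's axes as they then stand; what a row does not reach is not made up. A row lasts 1/10 s, in which the tool goes at most 50 mm and 8.59 degrees, less where a joint would pass 70% of its speed; a pose out of reach is approached as far as the arm can. A call with a number of a shift or a turn outside -1 to 1 is refused whole. A call with a gripper value outside its range is refused whole. The fingers move at their own pace and stop on an object; FORCE is the grip in N (left out, the last holds). Time passes only in rows, so rows that do not move let the fingers close. It gives the time, the measured TCP pose, the force, the opening and the grip force at its end, in the units of the state.
- r.get_state(): the state, without advancing time (a new reading comes with each control period).
- cams.get_image(name): name is "scene" or "top"; returns a dict with "pixels" (480x640x3 uint8, blue, green, red), "fovy" (degrees; the focal length in pixels is half the picture's height over the tangent of half this angle, whatever the lens; pixels are square), "cx", "cy" (the principal point, pixels), "xyz" and "orientation" of the camera in the world. Camera axes: x right, y up, looking along -z (the intrinsics and any distortion apply to the point x, -y, -z); pixel columns grow to the right and rows downward; lengths in m; the calibration is good to about 2 mm. A picture is of the moment at which its call begins. There is no depth.
- r.finish_job(): hands the job in; it is judged then, once.
The state is a dict: "time": time; "joint_positions": joint angles; "dq": joint speeds; "joint_torque": joint torques, N m; "position": TCP position; "tool_rot": TCP orientation; "force": force on the tool from outside, world axes, zero at the start; "wrist_torque": the same for the moment, N m; "opening": finger opening in m; "gripper_force": force on a finger pad.
Only numpy, scipy, OpenCV 4.12 (cv2) and the standard library are available. Lean on these libraries where they do the work, as an engineer would, in place of code of your own. Each camera call takes 0.05 s, during which the arm holds its last target. There are 200 camera calls.

## Working session

There is one attempt and no reset: what is moved stays moved. The work goes in short steps, Python scripts to look and compute and a shell command to move; the robot and the scene stay as the last step left them, time stands still between calls to the robot, and variables do not carry over. Pictures are saved under pics/ and viewed, at most 10 in all, crops included, and the job is handed in when it is done.

```bash
ls; mkdir -p pics; python3 - <<'E'
from workcell import r,cams
import cv2
print(r.get_state())
for n in("scene","top"):
    d=cams.get_image(n);cv2.imwrite(f"pics/{n}0.png",d["pixels"]);print(n,{k:v for k,v in d.items() if k!="pixels"})
E
```

```text
pics
{'time': 0.0, 'joint_positions': array([-1.22601176e+00,  4.23831701e-01,  1.63068815e+00,  3.44126472e-05,
        1.08863994e+00, -1.90213527e-02]), 'dq': array([ 0.00144669, -0.00109186,  0.00140793, -0.00101823, -0.00059709,
       -0.00035453]), 'joint_torque': array([-6.16586385e-04, -5.44633627e+01, -2.73665410e+01,  6.43647043e-02,
        2.28442188e-02, -1.20366967e-04]), 'position': array([ 0.22231494, -0.58381947,  0.40390793]), 'tool_rot': array([-3.14002637e+00, -6.02662959e-05,  3.63789887e-01]), 'force': array([-0.71890122, -0.76987279, -0.15581353]), 'wrist_torque': array([-0.00151533,  0.0264387 , -0.02209218]), 'gripper_force': 0.0, 'opening': 0.08756144268832702}
scene {'fovy': 43.076173710861944, 'cx': 328.12322832774134, 'cy': 235.4947775101632, 'xyz': array([ 1.73436051, -0.35762138,  1.05643399]), 'orientation': array([0.9002023 , 0.0044051 , 1.41969134])}
top {'fovy': 54.35296098087877, 'cx': 322.41630811850723, 'cy': 235.4530147022383, 'xyz': array([ 0.38932431, -0.1450211 ,  1.01992797]), 'orientation': array([ 0.09312649,  0.00574341, -1.59159969])}
```

View pics/scene0.png

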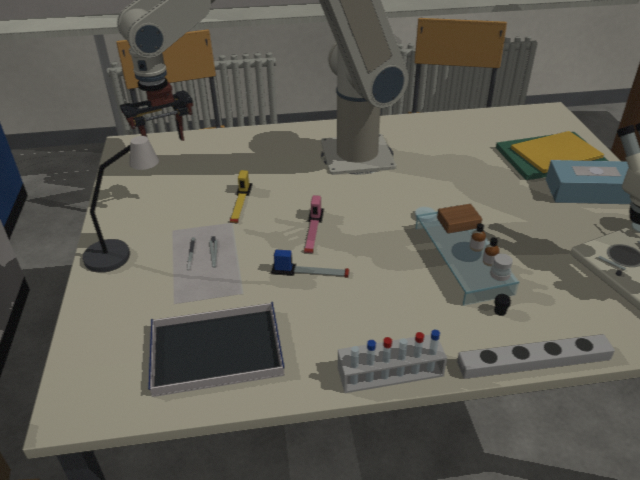

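View pics/top0.png

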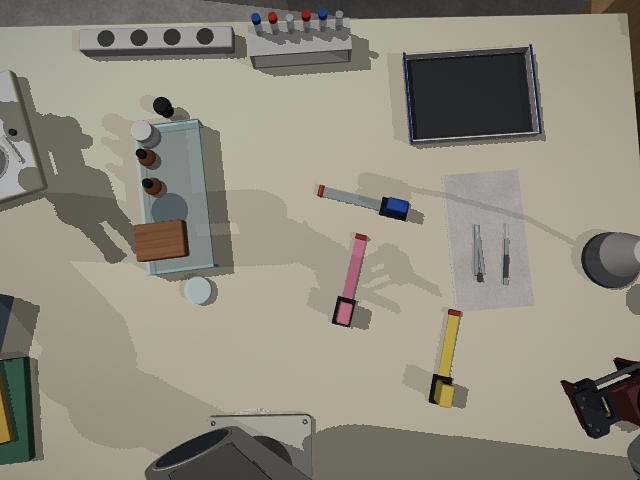

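The scene view shows the blue probe at (284,262). In the top view the look-alikes are the blue probe at (397,208), the pink one at (344,311) and the yellow one at (442,390). I choose the blue one. The riser is at about (175,195) and the plate shows as a dark disc at about (169,208), both in the top view. Next come close crops.

```bash
cat > h.py <<'E'
import numpy as np,cv2
from workcell import r,cams
from scipy.spatial.transform import Rotation as R
def cam(n):
    d=cams.get_image(n);d["R"]=R.from_euler("xyz",d["orientation"]).as_matrix();d["f"]=240/np.tan(np.radians(d["fovy"]/2));return d
def at(d,u,v,z):
    w=d["R"]@np.array([(u-d["cx"])/d["f"],-(v-d["cy"])/d["f"],-1]);p=d["xyz"]
    return p+w*(z-p[2])/w[2]
def px(d,P):
    c=d["R"].T@(np.array(P)-d["xyz"]);return d["cx"]-d["f"]*c[0]/c[2],d["cy"]+d["f"]*c[1]/c[2]
E
python3 - <<'E'
import cv2
a=cv2.imread("pics/top0.png")
b=cv2.resize(a[105:285,125:225],None,fx=3.3,fy=3.3,interpolation=cv2.INTER_CUBIC)  # 330x594
c=cv2.resize(a[170:230,310:420],None,fx=4,fy=4,interpolation=cv2.INTER_CUBIC) # 440x240
import numpy as np
o=np.zeros((594,780,3),np.uint8);o[:,:330]=b;o[:240,335:775]=c
s=cv2.imread("pics/scene0.png")[240:285,260:360];o[250:250+198,335:775]=cv2.resize(s,(440,198),interpolation=cv2.INTER_CUBIC)
cv2.imwrite("pics/crop1.png",o)
E
```

```text
(no output)
```

View pics/crop1.png

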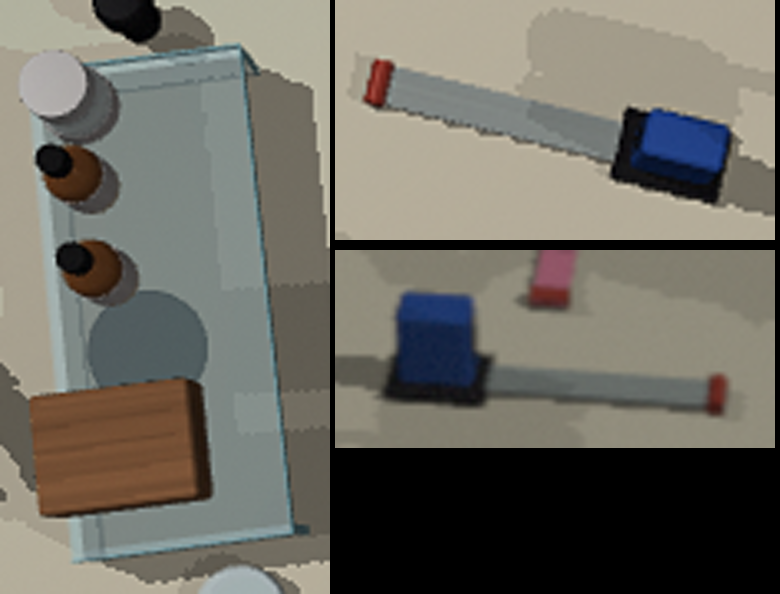

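```bash
python3 - <<'E'
from h import *
d=cam("top")
f=lambda x,y:(125+x/3.3,105+y/3.3); g=lambda x,y:(310+(x-335)/4,170+y/4)
tip=at(d,*g(379,83),.008); h=at(d,*g(686,138),.06)
print("tip",tip,"grip",h,"len",np.linalg.norm((tip-h)[:2]),"yaw",np.arctan2(*(tip-h)[1::-1]))
for c in [(653,110),(729,125),(720,165),(643,150)]: print(at(d,*g(*c),.06))
A=at(d,*f(240,46),.046);B=at(d,*f(293,533),.046);C=at(d,*f(75,560),.046);p=at(d,*f(148,349),.006)
print("A",A,"B",B,"C",C,"plate",p,np.linalg.norm(A-B),np.linalg.norm(B-C))
ax=A-B; yawy=np.arctan2(ax[1],ax[0]); print("front edge dir",np.degrees(yawy))
xin=C-B;print("x dir",np.degrees(np.arctan2(xin[1],xin[0])))
s=cam("scene")
print("scene check: tip",px(s,tip),"grip top",px(s,h),"A",px(s,A),"B",px(s,B),"C",px(s,C))
E
```

```text
tip [ 0.58247913 -0.14011886  0.008     ] grip [ 0.54018418 -0.29887545  0.06      ] len 0.1642939981423995 yaw 1.3104300074764523
[ 0.55523757 -0.28228963  0.06      ]
[ 0.54650987 -0.32139362  0.06      ]
[ 0.52568699 -0.31594779  0.06      ]
[ 0.53438805 -0.27639826  0.06      ]
A [0.73714148 0.12095652 0.046     ] B [0.4202595 0.0861918 0.046    ] C [0.40614713 0.22378623 0.046     ] plate [0.54565671 0.1922767  0.006     ] 0.318783278347013 0.13831625643484585
front edge dir 6.260808679599025
x dir 95.8560613390152
scene check: tip (np.float64(346.0448695023477), np.float64(271.617339226679)) grip top (np.float64(282.1491474763953), np.float64(251.92150332762947)) A (np.float64(464.898608542515), np.float64(291.0774838236702)) B (np.float64(416.03370686618075), np.float64(214.69000285784372)) C (np.float64(461.89168550619434), np.float64(207.25295693383526))
```

The crop confirms the blue handle with its black heel and red-brown tip; the tip is at top pixel (321,191) and the top of the grip at (398,204). The plate disc is centred at top pixel (170,211). The riser's front edge runs from (198,119) to (214,266). First I turn the tool to match the probe's yaw of 75.1°, which is tool yaw -0.262.

```bash
cat >> h.py <<'E'
def to(xyz,rpy):
    s=r.get_state();T=R.from_euler("xyz",s["tool_rot"]);G=R.from_euler("xyz",rpy)
    print("shift/30mm",np.round(T.inv().apply(np.array(xyz)-s["position"])/.03,2),"turn/.08",np.round((T.inv()*G).as_rotvec()/.08,2),"pos",np.round(s["position"],4),"F",np.round(s["force"],1),"t",round(s["time"],2))
E
python3 -m pendant '[[0,0,0,0,0,0.978,-1],[0,0,0,0,0,0.978,-1],[0,0,0,0,0,0.978,-1],[0,0,0,0,0,0.978,-1],[0,0,0,0,0,0.978,-1],[0,0,0,0,0,0.978,-1],[0,0,0,0,0,0.978,-1],[0,0,0,0,0,0.978,-1],[0,0,0,0,0,0,-1],[0,0,0,0,0,0,-1]]' 45
python3 -c "
from h import *
to([.540,-.2985,.28],[np.pi,0,-.262])"
```

```text
time: 1.2
position: [0.2224, -0.584, 0.4045]
tool_rot: [-3.141, 0.0, -0.26]
force: [-0.3, 0.4, -1.1]
opening: 0.0879
gripper_force: 0.0
shift/30mm [  7.79 -11.92   4.15] turn/.08 [-0.    0.    0.02] pos [ 0.2224 -0.584   0.4045] F [-0.3  0.4 -1.1] t 1.2
```

```bash
python3 -m pendant '[[0.52,-0.795,0.277,0,0,0,-1],[0.52,-0.795,0.277,0,0,0,-1],[0.52,-0.795,0.277,0,0,0,-1],[0.52,-0.795,0.277,0,0,0,-1],[0.52,-0.795,0.277,0,0,0,-1],[0.52,-0.795,0.277,0,0,0,-1],[0.52,-0.795,0.277,0,0,0,-1],[0.52,-0.795,0.277,0,0,0,-1],[0.52,-0.795,0.277,0,0,0,-1],[0.52,-0.795,0.277,0,0,0,-1],[0.52,-0.795,0.277,0,0,0,-1],[0.52,-0.795,0.277,0,0,0,-1],[0.52,-0.795,0.277,0,0,0,-1],[0.52,-0.795,0.277,0,0,0,-1],[0.52,-0.795,0.277,0,0,0,-1],[0,0,0,0,0,0,-1],[0,0,0,0,0,0,-1],[0,0,0,0,0,0,-1],[0,0,0,0,0,0,-1]]'
python3 -c "
from h import *
to([.540,-.2985,.199],[np.pi,0,-.262])"
```

```text
time: 3.1
position: [0.5405, -0.3, 0.2804]
tool_rot: [3.141, -0.0, -0.263]
force: [0.4, -0.5, 0.7]
opening: 0.0881
gripper_force: 0.0
shift/30mm [-0.03 -0.05  2.71] turn/.08 [ 0.   -0.   -0.01] pos [ 0.5405 -0.3     0.2804] F [ 0.4 -0.5  0.7] t 3.1
```

```bash
python3 -m pendant '[[-0.03,-0.05,0.54,0,0,0,-1],[0,0,0.54,0,0,0,-1],[0,0,0.54,0,0,0,-1],[0,0,0.54,0,0,0,-1],[0,0,0.55,0,0,0,-1],[0,0,0,0,0,0,-1],[0,0,0,0,0,0,-1],[0,0,0,0,0,0,1],[0,0,0,0,0,0,1],[0,0,0,0,0,0,1],[0,0,0,0,0,0,1],[0,0,0,0,0,0,1],[0,0,0,0,0,0,1],[0,0,0,0,0,0,1],[0,0,0,0,0,0,1]]' 50
python3 -c "
from h import *
to([.540,-.2985,.199],[np.pi,0,-.262])"
```

```text
time: 4.6
position: [0.5407, -0.2976, 0.1989]
tool_rot: [3.142, -0.0, -0.262]
force: [0.3, -0.8, 2.7]
opening: 0.0435
gripper_force: 50.0
shift/30mm [-0.01  0.04 -0.  ] turn/.08 [ 0. -0. -0.] pos [ 0.5407 -0.2976  0.1989] F [ 0.3 -0.8  2.7] t 4.6
```

```bash
cat >> h.py <<'E'
RY=np.radians(96.1); O=np.array([.5713,.1732,0])
RX=np.array([np.cos(RY),np.sin(RY),0]);RYY=np.array([-np.sin(RY),np.cos(RY),0])
TIP=np.array([0,-.165,.193])
def rpt(x,y,z): return O+x*RX+y*RYY+np.array([0,0,z])
def totip(x,y,z,nose=6.5,yaw=RY-np.pi/2):
    rpy=[np.pi-np.radians(nose),0,yaw];G=R.from_euler("xyz",rpy)
    to(rpt(x,y,z)-G.apply(TIP),rpy)
def tipnow():
    s=r.get_state();p=s["position"]+R.from_euler("xyz",s["tool_rot"]).apply(TIP)
    q=p-O;print("tip world",np.round(p,4),"riser",np.round([q@RX,q@RYY,q[2]],4),"F",np.round(s["force"],2),"rot",np.round(s["tool_rot"],3));return p
E
python3 -m pendant '[[0,0,-0.6,0,0,0,1],[0,0,-0.6,0,0,0,1],[0,0,-0.6,0,0,0,1],[0,0,-0.6,0,0,0,1],[0,0,0,0,0,-0.92,1],[0,0,0,0,0,-0.92,1],[0,0,0,0,0,-0.92,1],[0,0,0,0,0,-0.92,1],[0,0,0,0,0,-0.92,1],[0,0,0,-0.71,0,0,1],[0,0,0,-0.71,0,0,1],[0,0,0,0,0,0,1],[0,0,0,0,0,0,1]]'
python3 -c "
from h import *
tipnow();totip(-.12,.0234,.06)"
```

```text
time: 5.9
position: [0.5405, -0.2972, 0.2705]
tool_rot: [3.03, 0.001, 0.106]
force: [-0.4, -0.3, -1.4]
opening: 0.0438
gripper_force: 50.0
tip world [ 0.5253 -0.1556  0.0603] riser [-0.3221  0.0806  0.0603] F [-0.41 -0.3  -1.36] rot [3.03e+00 1.00e-03 1.06e-01]
shift/30mm [ 1.9  -6.71 -0.75] turn/.08 [-0.02  0.01 -0.  ] pos [ 0.5405 -0.2972  0.2705] F [-0.4 -0.3 -1.4] t 5.9
```

```bash
python3 -m pendant '[[0.24,-0.84,-0.094,0,0,0,1],[0.24,-0.84,-0.094,0,0,0,1],[0.24,-0.84,-0.094,0,0,0,1],[0.24,-0.84,-0.094,0,0,0,1],[0.24,-0.84,-0.094,0,0,0,1],[0.24,-0.84,-0.094,0,0,0,1],[0.24,-0.84,-0.094,0,0,0,1],[0.24,-0.84,-0.094,0,0,0,1],[0,0,0,0,0,0,1],[0,0,0,0,0,0,1],[0,0,0,0,0,0,1]]'
python3 - <<'E'
from h import *
p=tipnow();totip(-.12,.0234,.02)
d=cam("top");s=cam("scene");print(px(d,p),px(s,p))
a=cv2.resize(d["pixels"][110:290,130:350],None,fx=3,fy=3,interpolation=cv2.INTER_CUBIC)
cv2.imwrite("pics/t2.png",a)
u,v=map(int,px(s,p));c=s["pixels"][v-40:v+40,u-40:u+40];o=np.zeros((540,790,3),np.uint8);o[:,:550]=a[:,:550]
c=cv2.resize(c,(240,240),interpolation=cv2.INTER_CUBIC);o[:240,550:]=c;print(u,v);cv2.imwrite("pics/t2.png",o)
E
```

```text
time: 7.0
position: [0.5764, -0.0904, 0.2703]
tool_rot: [3.028, 0.0, 0.105]
force: [-0.2, -0.9, -1.0]
opening: 0.0438
gripper_force: 50.0
tip world [0.5614 0.0509 0.0598] riser [-0.1206  0.0229  0.0598] F [-0.18 -0.94 -1.05] rot [3.028 0.    0.105]
shift/30mm [-0.01 -0.17  1.32] turn/.08 [-0.    0.01 -0.01] pos [ 0.5764 -0.0904  0.2703] F [-0.2 -0.9 -1. ] t 7.0
(np.float64(229.21209795809773), np.float64(198.0588977897696)) (np.float64(417.5477551300312), np.float64(243.64681527148764))
417 243
```

View pics/t2.png

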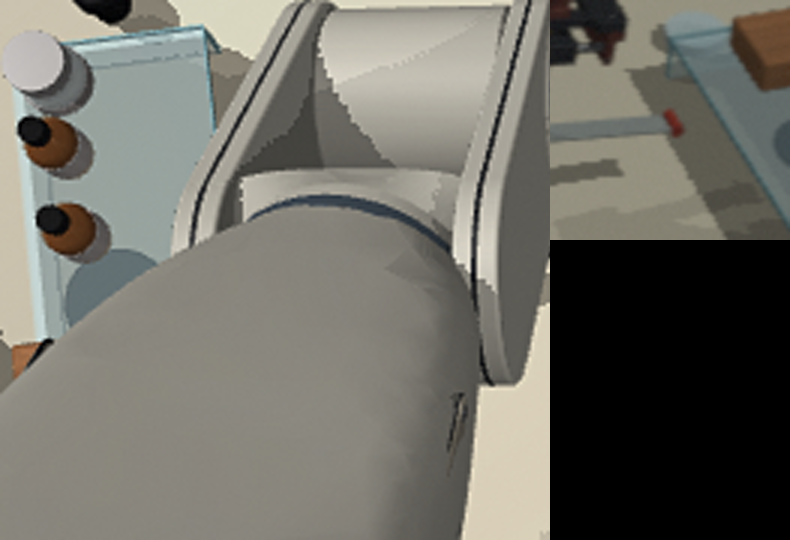

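The scene crop shows the tip at about pixel (418,244), against a prediction of (417.5,243.6), so the grip model holds. The top view is hidden by the arm. I'll lower the tip and enter the riser.

```bash
python3 -m pendant '[[0,-0.04,0.45,0,0,0,1],[0,-0.04,0.45,0,0,0,1],[0,-0.04,0.22,0,0,0,1],[0,-0.04,0.22,0,0,0,1],[0,0,0,0,0,0,1],[0,0,0,0,0,0,1],[0,0,0,0,0,0,1]]'
python3 - <<'E'
from h import *
p=tipnow();totip(.015,.0234,.019)
E
```

```text
time: 7.8
position: [0.5767, -0.0895, 0.2301]
tool_rot: [3.028, -0.001, 0.106]
force: [-0.2, -0.3, -1.2]
opening: 0.0436
gripper_force: 50.0
tip world [0.5618 0.0518 0.0196] riser [-0.1197  0.0224  0.0196] F [-0.2  -0.25 -1.17] rot [ 3.028e+00 -1.000e-03  1.060e-01]
shift/30mm [-0.03 -4.46 -0.49] turn/.08 [ 0.   -0.01 -0.01] pos [ 0.5767 -0.0895  0.2301] F [-0.2 -0.3 -1.2] t 7.8
```

```bash
python3 -m pendant '[[0,-0.45,-0.05,0,0,0,1],[0,-0.45,-0.05,0,0,0,1],[0,-0.45,-0.05,0,0,0,1],[0,-0.45,-0.05,0,0,0,1],[0,-0.45,-0.05,0,0,0,1],[0,-0.45,-0.05,0,0,0,1],[0,-0.45,-0.05,0,0,0,1],[0,-0.45,-0.05,0,0,0,1],[0,-0.45,-0.05,0,0,0,1],[0,-0.41,-0.05,0,0,0,1],[0,0,0,0,0,0,1],[0,0,0,0,0,0,1],[0,0,0,0,0,0,1]]'
python3 - <<'E'
from h import *
p=tipnow();totip(.015,.0234,.0135)
d=cam("scene");c=d["pixels"][195:305,395:525];cv2.imwrite("pics/t3.png",cv2.resize(c,None,fx=5,fy=5,interpolation=cv2.INTER_CUBIC))
print(px(d,p))
for i in range(6):
  s=r.get_state();print(np.round(s["force"],2),np.round(s["wrist_torque"],2)); cam("scene")
E
```

```text
time: 9.1
position: [0.5623, 0.0441, 0.2295]
tool_rot: [3.028, 0.0, 0.106]
force: [0.1, -0.9, -1.2]
opening: 0.044
gripper_force: 50.0
tip world [0.5473 0.1853 0.0191] riser [0.0146 0.0226 0.0191] F [ 0.12 -0.88 -1.18] rot [3.028 0.    0.106]
shift/30mm [-0.02 -0.03  0.18] turn/.08 [ 0.    0.   -0.01] pos [0.5623 0.0441 0.2295] F [ 0.1 -0.9 -1.2] t 9.1
(np.float64(463.65003956822943), np.float64(247.22981415985845))
[ 0.05  0.01 -1.88] [ 0.03  0.07 -0.07]
[ 0.11 -0.5  -1.88] [ 0.09 -0.02  0.01]
[-0.09  0.69 -0.95] [ 0.06 -0.01  0.01]
[-0.64  0.55 -1.79] [ 0.03  0.01 -0.01]
[-0.06  0.75 -1.08] [ 0.02 -0.01  0.  ]
[ 0.54 -0.43 -1.2 ] [0.05 0.03 0.02]
```

View pics/t3.png

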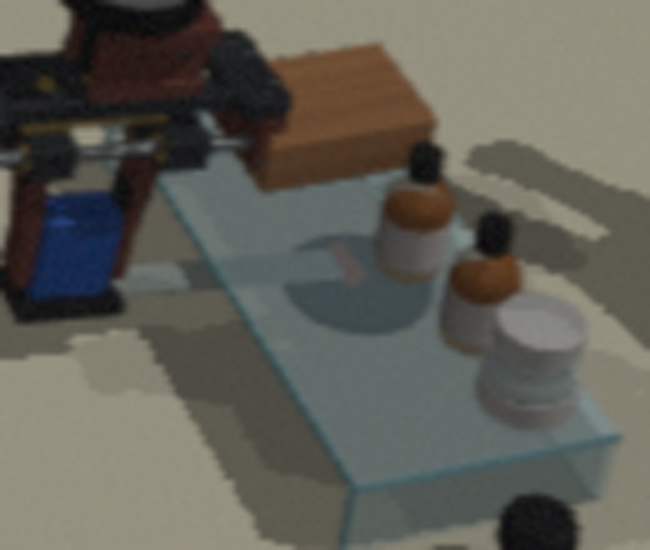

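The tip is at about crop (347,262) and the plate disc is centred at about (360,284). Allowing for height, the tip is right over the plate, still about 6 mm above the glass. I'll descend in small steps.

```bash
cat > f.py <<'E'
from h import *
S=[r.get_state()]
for i in range(3): cams.get_image("scene");S.append(r.get_state())
m=np.mean([s["force"] for s in S],0);t=np.mean([s["wrist_torque"] for s in S],0)
print("F",np.round(m,2),"T",np.round(t,3));tipnow()
E
python3 -m pendant '[[0,-0.01,0.06,0,0,0,1],[0,-0.01,0.05,0,0,0,1],[0,0,0,0,0,0,1]]' >/dev/null; python3 f.py
python3 -m pendant '[[0,0,0.03,0,0,0,1],[0,0,0,0,0,0,1],[0,0,0,0,0,0,1]]'>/dev/null; python3 f.py
python3 -m pendant '[[0,0,0.03,0,0,0,1],[0,0,0,0,0,0,1],[0,0,0,0,0,0,1]]'>/dev/null; python3 f.py
```

```text
F [ 0.05 -0.18 -1.15] T [ 0.073  0.003 -0.022]
tip world [0.5472 0.1859 0.0157] riser [0.0152 0.0227 0.0157] F [ 0.74  0.39 -1.14] rot [3.028 0.    0.106]
F [-0.14 -0.18 -1.49] T [ 0.043 -0.009  0.016]
tip world [0.5472 0.1858 0.0149] riser [0.0151 0.0226 0.0149] F [ 1.31  0.21 -1.65] rot [3.028 0.    0.106]
F [-0.41  0.05 -1.65] T [ 0.061  0.028 -0.022]
tip world [0.5472 0.1857 0.014 ] riser [0.015  0.0226 0.014 ] F [-0.27 -0.45 -1.67] rot [ 3.028 -0.     0.106]
```

```bash

python3 -m pendant '[[0,0,0.02,0,0,0,1],[0,0,0,0,0,0,1],[0,0,0,0,0,0,1]]'>/dev/null; python3 f.py
python3 -m pendant '[[0,0,0.02,0,0,0,1],[0,0,0,0,0,0,1],[0,0,0,0,0,0,1]]'>/dev/null; python3 f.py
python3 -m pendant '[[0,0,0.02,0,0,0,1],[0,0,0,0,0,0,1],[0,0,0,0,0,0,1]]'>/dev/null; python3 f.py
```

```text
F [ 0.25  0.15 -1.36] T [ 0.078  0.003 -0.009]
tip world [0.5472 0.1856 0.0134] riser [0.0149 0.0226 0.0134] F [ 1.   -0.1  -0.74] rot [ 3.028 -0.     0.106]
F [ 0.2  -0.09 -1.46] T [0.069 0.014 0.008]
tip world [0.5472 0.1856 0.0128] riser [0.0149 0.0226 0.0128] F [-0.05 -0.03 -1.44] rot [ 3.028 -0.     0.106]
F [-0.24  0.   -1.53] T [0.062 0.023 0.01 ]
tip world [0.5472 0.1855 0.0121] riser [0.0148 0.0226 0.0121] F [-0.04  0.07 -1.51] rot [3.028 0.    0.106]
```

Baseline: Fz ≈ -1.45, Tx ≈ 0.065. Continuing in 0.6 mm steps.

```bash

python3 -m pendant '[[0,0,0.02,0,0,0,1],[0,0,0,0,0,0,1],[0,0,0,0,0,0,1]]'>/dev/null; python3 f.py
python3 -m pendant '[[0,0,0.02,0,0,0,1],[0,0,0,0,0,0,1],[0,0,0,0,0,0,1]]'>/dev/null; python3 f.py
```

```text
F [-0.58 -0.69  1.22] T [0.428 0.149 0.06 ]
tip world [0.5474 0.1854 0.0117] riser [0.0147 0.0225 0.0117] F [-0.68 -0.84  1.5 ] rot [ 3.028 -0.     0.106]
F [-1.89 -0.73  6.63] T [1.06  0.483 0.217]
tip world [0.5475 0.1854 0.0115] riser [0.0147 0.0224 0.0115] F [-1.63  0.3   6.33] rot [ 3.028e+00 -1.000e-03  1.060e-01]
```

Contact is about 8 N. I'll ease off slightly and begin the drag in short checked lengths; horizontal is a z/y ratio of 0.1144.

```bash

python3 -m pendant '[[0,0,-0.008,0,0,0,1],[0,0,0,0,0,0,1],[0,0,0,0,0,0,1]]'>/dev/null; python3 f.py
python3 -m pendant '[[0,0.04,0.00458,0,0,0,1],[0,0.06,0.00686,0,0,0,1],[0,0.06,0.00686,0,0,0,1],[0,0.04,0.00458,0,0,0,1],[0,0,0,0,0,0,1],[0,0,0,0,0,0,1]]'; python3 f.py
```

```text
F [-1.58 -0.15  6.21] T [0.942 0.369 0.188]
tip world [0.5475 0.1854 0.0116] riser [0.0147 0.0224 0.0116] F [-0.84  0.26  6.26] rot [ 3.028 -0.     0.106]
time: 14.1
position: [0.5632, 0.0383, 0.2219]
tool_rot: [3.029, -0.001, 0.105]
force: [-1.1, 2.0, 5.2]
opening: 0.0439
gripper_force: 50.0
F [-0.48  2.76  5.42] T [1.808 0.251 0.074]
tip world [0.5485 0.1797 0.0115] riser [0.0089 0.022  0.0115] F [-0.08  3.4   5.95] rot [ 3.029e+00 -1.000e-03  1.050e-01]
```

```bash

python3 -m pendant '[[0,0.06,0.00686,0,0,0,1],[0,0.1,0.01144,0,0,0,1],[0,0.1,0.01144,0,0,0,1],[0,0.1,0.01144,0,0,0,1],[0,0.1,0.01144,0,0,0,1],[0,0.06,0.00686,0,0,0,1],[0,0,0,0,0,0,1],[0,0,0,0,0,0,1]]'; python3 f.py
python3 - <<'E'
from h import *
d=cam("scene");c=d["pixels"][195:305,375:505];cv2.imwrite("pics/t4.png",cv2.resize(c,None,fx=5,fy=5,interpolation=cv2.INTER_CUBIC))
E
```

```text
time: 15.05
position: [0.5649, 0.0225, 0.2219]
tool_rot: [3.028, -0.001, 0.105]
force: [0.0, 2.6, 5.9]
opening: 0.044
gripper_force: 50.0
F [-0.32  2.56  5.68] T [1.648 0.197 0.006]
tip world [0.5502 0.1639 0.0115] riser [-0.007   0.0219  0.0115] F [-1.08  2.41  5.75] rot [ 3.028e+00 -1.000e-03  1.050e-01]
```

View pics/t4.png

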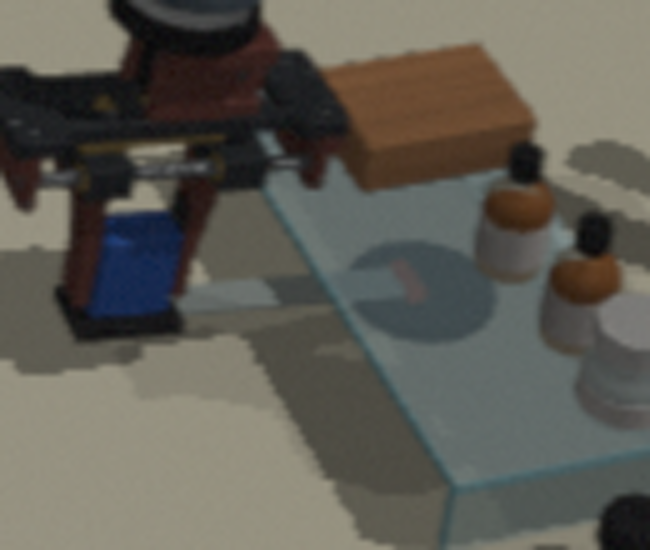

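The plate is following: its disc is centred at about crop (420,290) with the tip at (410,280). Continuing.

```bash

python3 -m pendant '[[0,0.08,0.00915,0,0,0,1],[0,0.12,0.01373,0,0,0,1],[0,0.12,0.01373,0,0,0,1],[0,0.12,0.01373,0,0,0,1],[0,0.12,0.01373,0,0,0,1],[0,0.12,0.01373,0,0,0,1],[0,0.12,0.01373,0,0,0,1],[0,0.12,0.01373,0,0,0,1],[0,0.08,0.00915,0,0,0,1],[0,0,0,0,0,0,1],[0,0,0,0,0,0,1]]'; python3 f.py

```

```text
time: 16.35
position: [0.5681, -0.0076, 0.2219]
tool_rot: [3.028, -0.001, 0.105]
force: [-0.2, 2.4, 5.8]
opening: 0.044
gripper_force: 50.0
F [-0.7   2.19  6.35] T [1.629 0.2   0.016]
tip world [0.5533 0.1338 0.0115] riser [-0.0372  0.0221  0.0115] F [-1.29  1.22  6.28] rot [ 3.028e+00 -1.000e-03  1.050e-01]
```

```bash

python3 -m pendant '[[0,0.08,0.0085,0,0,0,1],[0,0.12,0.0135,0,0,0,1],[0,0.12,0.0135,0,0,0,1],[0,0.12,0.0135,0,0,0,1],[0,0.12,0.0137,0,0,0,1],[0,0.12,0.0137,0,0,0,1],[0,0.12,0.0137,0,0,0,1],[0,0.12,0.0137,0,0,0,1],[0,0.12,0.0137,0,0,0,1],[0,0.12,0.0137,0,0,0,1],[0,0.12,0.0137,0,0,0,1],[0,0.12,0.0137,0,0,0,1],[0,0.08,0.00915,0,0,0,1],[0,0,0,0,0,0,1],[0,0,0,0,0,0,1]]'; python3 f.py

```

```text
time: 18.0
position: [0.5727, -0.052, 0.2219]
tool_rot: [3.028, -0.001, 0.105]
force: [-0.8, 3.1, 5.4]
opening: 0.0436
gripper_force: 50.0
F [-0.67  2.96  5.72] T [1.714 0.227 0.047]
tip world [0.5579 0.0894 0.0115] riser [-0.0819  0.0222  0.0115] F [-1.17  3.33  5.89] rot [ 3.028e+00 -1.000e-03  1.050e-01]
```

```bash

python3 -m pendant '[[0,0.08,0.009,0,0,0,1],[0,0.12,0.0137,0,0,0,1],[0,0.12,0.0137,0,0,0,1],[0,0.12,0.0137,0,0,0,1],[0,0.12,0.0137,0,0,0,1],[0,0.12,0.0137,0,0,0,1],[0,0.12,0.0137,0,0,0,1],[0,0.12,0.0137,0,0,0,1],[0,0.12,0.0137,0,0,0,1],[0,0.12,0.0137,0,0,0,1],[0,0.12,0.0137,0,0,0,1],[0,0.12,0.0137,0,0,0,1],[0,0.12,0.0137,0,0,0,1],[0,0.12,0.0137,0,0,0,1],[0,0.12,0.0137,0,0,0,1],[0,0.08,0.00915,0,0,0,1],[0,0,0,0,0,0,1],[0,0,0,0,0,0,1]]'; python3 f.py
python3 - <<'E'
from h import *
d=cam("scene");c=d["pixels"][185:305,345:505];cv2.imwrite("pics/t5.png",cv2.resize(c,None,fx=5,fy=5,interpolation=cv2.INTER_CUBIC))
E
```

```text
time: 19.95
position: [0.5784, -0.1072, 0.2219]
tool_rot: [3.028, -0.0, 0.105]
force: [-0.3, 2.8, 7.3]
opening: 0.0439
gripper_force: 50.0
F [-0.46  2.61  7.1 ] T [1.895 0.25  0.047]
tip world [0.5635 0.0342 0.0115] riser [-0.1374  0.0225  0.0115] F [0.06 1.54 7.08] rot [ 3.028 -0.     0.105]
```

View pics/t5.png

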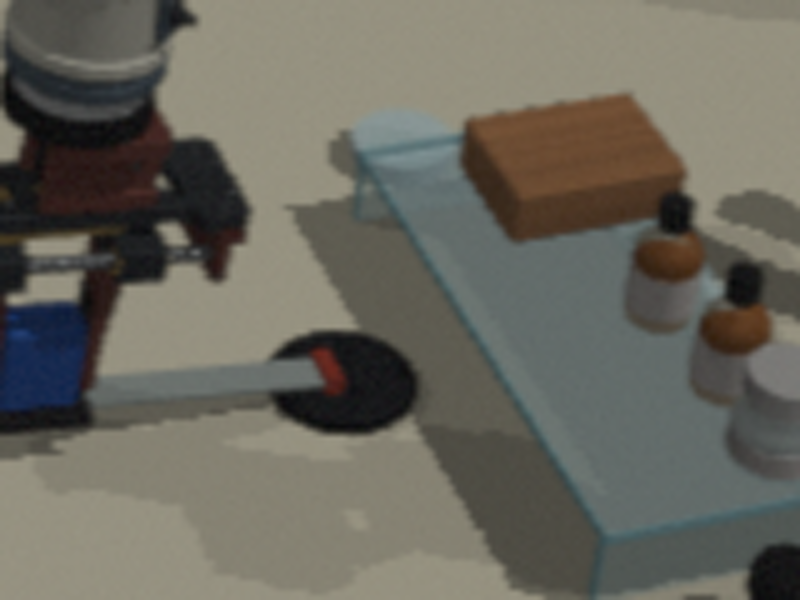

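The whole plate is out on the open bench, with its centre at about crop (344,380), or image (413.8,261). I'll check its riser x before lifting.

```bash
python3 - <<'E'
from h import *
d=cam("scene");q=at(d,413.8,260.7,.005)-O;print("plate riser",q@RX,q@RYY)
E
```

```text
plate riser -0.12697752178597832 0.020444196620654824
```

A little more for margin at lower pressure, then lift.

```bash

python3 -m pendant '[[0,0,-0.006,0,0,0,1],[0,0.08,0.0085,0,0,0,1],[0,0.12,0.0135,0,0,0,1],[0,0.08,0.009,0,0,0,1],[0,0,0,0,0,0,1],[0,0,-0.05,0,0,0,1],[0,0,-0.15,0,0,0,1],[0,0,-0.4,0,0,0,1],[0,0,-0.6,0,0,0,1],[0,0,-0.6,0,0,0,1],[0,0,0,0,0,0,1],[0,0,0,0,0,0,1]]'
python3 - <<'E'
from h import *
tipnow();totip(-.25,.0225,.04,0)
E
```

```text
time: 21.4
position: [0.5786, -0.1096, 0.276]
tool_rot: [3.027, -0.001, 0.106]
force: [-0.5, -0.6, -1.7]
opening: 0.0437
gripper_force: 50.0
tip world [0.5638 0.0316 0.0655] riser [-0.14    0.0225  0.0655] F [-0.53 -0.65 -1.68] rot [ 3.027e+00 -1.000e-03  1.060e-01]
shift/30mm [0.01 4.24 1.93] turn/.08 [ 1.43 -0.01 -0.01] pos [ 0.5786 -0.1096  0.276 ] F [-0.5 -0.6 -1.7] t 21.4
```

```bash

python3 -m pendant '[[0,0.6,0.069,0,0,0,1],[0,0.6,0.069,0,0,0,1],[0,0.6,0.069,0,0,0,1],[0,0.6,0.069,0,0,0,1],[0,0.6,0.069,0,0,0,1],[0,0,0,0.715,0,0,1],[0,0,0,0.715,0,0,1],[0,0,0,0,0,0,1],[0,0,0,0,0,0,1],[0,0,0,0,0,0,1]]'
python3 - <<'E'
from h import *
p=tipnow();q=p-O;totip(q@RX,q@RYY,.007,0)
E
```

```text
time: 22.4
position: [0.5881, -0.1997, 0.2753]
tool_rot: [3.141, 0.0, 0.106]
force: [-0.2, 0.6, -1.1]
opening: 0.0438
gripper_force: 50.0
tip world [ 0.5706 -0.0357  0.0822] riser [-0.2076  0.0229  0.0822] F [-0.18  0.56 -1.1 ] rot [3.141 0.    0.106]
shift/30mm [0.   0.   2.51] turn/.08 [ 0.    0.   -0.01] pos [ 0.5881 -0.1997  0.2753] F [-0.2  0.6 -1.1] t 22.4
```

```bash

python3 -m pendant '[[0,0.1,0.5,0,0,0,1],[0,0.1,0.5,0,0,0,1],[0,0.1,0.5,0,0,0,1],[0,0,0.5,0,0,0,1],[0,0,0.3,0,0,0,1],[0,0,0.2,0,0,0,1],[0,0,0,0,0,0,1],[0,0,0,0,0,0,1]]';python3 f.py;python3 -m pendant '[[0,0,0.02,0,0,0,1],[0,0,0,0,0,0,1],[0,0,0,0,0,0,1]]'>/dev/null;python3 f.py
```

```text
time: 23.2
position: [0.5893, -0.2085, 0.2004]
tool_rot: [-3.141, -0.0, 0.106]
force: [0.9, -1.0, -0.9]
opening: 0.0438
gripper_force: 50.0
F [ 0.78 -0.27 -0.85] T [-0.025 -0.006  0.023]
tip world [ 0.5719 -0.0443  0.0078] riser [-0.2163  0.0225  0.0078] F [ 0.74 -0.21 -1.02] rot [-3.141e+00 -1.000e-03  1.060e-01]
F [ 0.14 -0.21 -1.44] T [-0.01  -0.005 -0.001]
tip world [ 0.5717 -0.0443  0.007 ] riser [-0.2163  0.0227  0.007 ] F [-0.15  0.38 -0.64] rot [-3.141 -0.     0.106]
```

Down about 1 mm more until contact, then release.

```bash

python3 -m pendant '[[0,0,0.02,0,0,0,1],[0,0,0,0,0,0,1],[0,0,0,0,0,0,1]]'>/dev/null;python3 f.py;python3 -m pendant '[[0,0,0.015,0,0,0,1],[0,0,0,0,0,0,1],[0,0,0,0,0,0,1]]'>/dev/null;python3 f.py
```

```text
F [ 0.29  0.22 -1.4 ] T [-0.006 -0.008  0.002]
tip world [ 0.5717 -0.0443  0.0064] riser [-0.2163  0.0227  0.0064] F [ 0.14  0.85 -1.37] rot [-3.141 -0.     0.106]
F [-0.11 -0.2  -1.12] T [-0.017 -0.027  0.019]
tip world [ 0.5717 -0.0443  0.0059] riser [-0.2163  0.0227  0.0059] F [ 0.79 -0.97 -0.72] rot [-3.141 -0.     0.106]
```

```bash

python3 -m pendant '[[0,0,0.015,0,0,0,1],[0,0,0,0,0,0,1],[0,0,0,0,0,0,1]]'>/dev/null;python3 f.py
python3 -m pendant '[[0,0,0,0,0,0,0.6],[0,0,0,0,0,0,0],[0,0,0,0,0,0,-0.5],[0,0,0,0,0,0,-1],[0,0,0,0,0,0,-1],[0,0,0,0,0,0,-1],[0,0,0,0,0,0,-1],[0,0,0,0,0,0,-1],[0,0,-0.3,0,0,0,-1],[0,0,-0.6,0,0,0,-1],[0,0,-0.8,0,0,0,-1],[0,0,-0.8,0,0,0,-1],[0,0,-0.8,0,0,0,-1],[0,0,-0.8,0,0,0,-1],[0,0,-0.8,0,0,0,-1],[0,0,0,0,0,0,-1],[0,0,0,0,0,0,-1]]'
python3 - <<'E'
from h import *
d=cam("scene");cv2.imwrite("pics/t6.png",cv2.resize(d["pixels"][170:320,310:510],None,fx=4,fy=4,interpolation=cv2.INTER_CUBIC))
E
```

```text
F [-1.43  0.48  5.89] T [0.144 0.368 0.011]
tip world [ 0.5717 -0.0443  0.0059] riser [-0.2163  0.0227  0.0059] F [-1.5   0.95  6.36] rot [-3.141 -0.     0.106]
time: 26.85
position: [0.589, -0.2086, 0.3459]
tool_rot: [-3.141, -0.001, 0.106]
force: [-0.2, -0.5, 0.1]
opening: 0.0879
gripper_force: 0.0
```

View pics/t6.png

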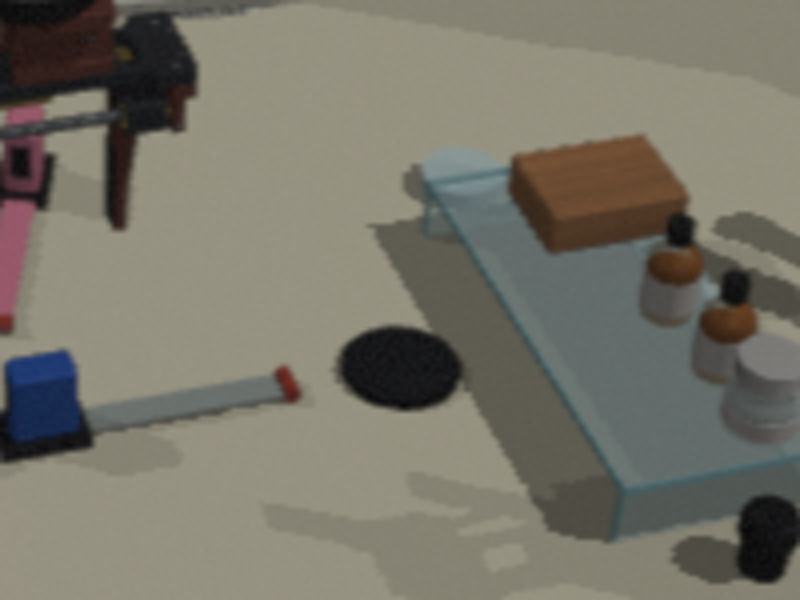

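The plate is clear of the riser, centred at crop (400,367). The probe lies flat and released, its tip at crop (288,383), well away from the plate, and the bystanders in view look undisturbed.

```bash
python3 -c "
from h import *
d=cam('scene');q=at(d,410,261.5,.005)-O;print(q@RX)
print(r.finish_job())"
```

```text
-0.13781337149003747
the job is handed in; nothing more can be done
None
```

The job is handed in, with no verdict returned: the plate's centre measures about 138 mm in front of the riser's middle (112 mm needed), and the probe lies flat on the bench, released and clear of the plate and riser.

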